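Clear the stirrer and snap the reagent wells shut

ROBOT

A 6-joint arm with a two-finger parallel gripper is mounted at the origin on the work surface. World frame = base frame: x ahead of the robot, y to its left, z up, the work surface at z = 0. Lengths are in mm, angles in rad, forces in N, time in s.
With the tool pointing down it reaches from about 275 to 750 mm from the base axis. Payload 10.2 kg.
Tool frame: the origin (TCP) lies midway between the tips of the shut fingers; the grasp point (between the pads) lies 19 mm behind it; z points along the fingers, y is the line along which they close (so a half turn about z gives the same grasp; the last joint's range is limited). The gripper opens to 85 mm and grips with 20 to 120 N. Pads are 22 mm wide; open, the fingers measure 114 mm over their backs; the gripper's body (76 mm by 85 mm) begins 54 mm behind the grasp point. The pads swing forward as they close: fully open they stand 13 mm farther back than shut.
Start: joints at [-1.441, 0.313, 1.498, -0, 1.331, -0.223], TCP at [181.389, -492.676, 231.294] pointing down, gripper open.
Joint ranges: [-2.94, 2.94], [-0.97, 2.17], [0.19, 2.56], [-1.23, 4.37], [0.02, 3.11], [-2.88, 2.88]. Speed limits (rad/s): [2.39, 2.39, 3.01, 3.14, 3.14, 3.14].

INTERFACE

Orientations are given as a unit quaternion [w, x, y, z].
In Python, from rig import ctrl gives the robot as it stands.
- The arm moves only by the tool arm_command, never from a script. Its argument "increments" is a list of rows, each an object with "dr": the turn, a rotation vector about the tool's x, y, z in units of pi/4 rad (1.0 is pi/4 rad), a list of three; "offset": the shift along the tool's x, y, z in units of 120 mm (1.0 is 120 mm), a list of three; "hand": the opening, from -1 (shut) to 1 (fully open). A call has 1 to 8 rows; each row shifts and turns the commanded pose from where the row before left it, along the tool's axes as they then stand; what a row does not reach is not made up. A row lasts 1/10 s, in which the tool goes at most 50 mm and 8.59 degrees, less where a joint would pass 70% of its speed; a pose out of reach is approached as far as the arm can. A call with a number of a shift or a turn outside -1 to 1 is refused whole. A call with a gripper value outside its range is refused whole. The fingers move at their own pace and stop on an object; "grip_force" is the grip in N (left out, the last holds). Time passes only in rows, so rows that do not move let the fingers close. It gives the time, the measured TCP pose, the force, the opening and the grip force at its end, in the units of the state.
- ctrl.sense(): the state, without advancing time (a new reading comes with each control period).
- ctrl.capture(name): name is "scene" or "side" or "wrist"; returns the picture (480x640x3 uint8, red, green, blue); there is no depth.
- ctrl.camera_info(name): a dict with "K" (3x3 intrinsics, pixels), "dist" ([k1, k2, p1, p2, k3] as OpenCV has them; the pictures are not rectified), "R" (3x3) and "t" (3): a world point X has camera coordinates R X + t. Camera axes: x right, y down, z forward; pixel columns grow to the right and rows downward; lengths in mm; the calibration is good to about 2 mm. A picture is of the moment at which its call begins: read the wrist's pose just before it. camera_info takes no time and is no camera call; for the wrist camera it gives the pose at the moment of the call.
- ctrl.finish_job(): hands the job in; it is judged then, once.
The state is a dict: "time_s": time; "joints": joint angles; "dq": joint speeds; "tau": joint torques, N m; "eef_pos": TCP position; "ee_rot": TCP orientation; "force": force on the tool from outside, world axes, zero at the start; "wrist_torque": the same for the moment, N m; "grip_width": opening from 0.0 (shut) to 1.0 (fully open); "grip_force": force on a finger pad.
Only numpy, scipy, OpenCV 4.12 (cv2) and the standard library are available. Lean on these libraries where they do the work, as an engineer would, in place of code of your own. Each camera call takes 0.05 s, during which the arm holds its last target. There are 200 camera calls.

TASK

A stirring rod has been left standing in one of the three black reagent wells, so its cover cannot close. Pull the rod out and stand it in the open steel beaker, then press the hinged white covers of all three wells down until each one snaps fully shut under its catch. Leave the bottle, jar, canister, dish, plate, tip rack and cartridge where they stand, and the beaker upright on the bench.

Things in the scene. Friction and masses are not known exactly. Their poses are not given: they have to be found in the camera images.
- well_a: black reagent well fixed to the bench: a block 76 mm (x) x 64 mm (y) x 45 mm high with a square pocket 28 x 28 mm, 35 mm deep, in its middle; the spring catch stands in front of it, out to 62 mm on -x. Origin: centre of the block's underside; x points from the catch to the hinge (hinge line at x = +36 mm, z = 45 mm, along y), z up. The stirrer stands in this one.
- cover_a (a joint): hinge angle of the white plastic cover of well_a, rad: 0 is shut flat, 1.57 stands upright, 1.9 is the stop leaning back. Starts between 1.52 and 1.8. A stiff hinge keeps it at any angle. About 0.10 its tongue meets the steel spring catch; about 0.05 the catch gives way, taking 7 to 10 N at the front edge, then holds it shut near 0.
- cover_a_hinge (a point): on the hinge line of cover_a, mid-width, level with the cover's underside. The cover is a plate 82 mm long (out from the hinge), 60 mm wide, 6 mm thick, with a small tongue 14 mm long below its free edge. When shut the plate runs from here towards the well's -x.
- cover_a_edge (a point): top (outer) face of cover_a, middle of the free edge, 82 mm from the hinge; 51 mm above the table when shut
- well_b: black reagent well fixed to the bench: a block 76 mm (x) x 64 mm (y) x 45 mm high with a square pocket 28 x 28 mm, 35 mm deep, in its middle; the spring catch stands in front of it, out to 62 mm on -x. Origin: centre of the block's underside; x points from the catch to the hinge (hinge line at x = +36 mm, z = 45 mm, along y), z up.
- cover_b (a joint): hinge angle of the white plastic cover of well_b, rad: 0 is shut flat, 1.57 stands upright, 1.9 is the stop leaning back. Starts anywhere from 0.6 to 1.7. A stiff hinge keeps it at any angle. About 0.10 its tongue meets the steel spring catch; about 0.05 the catch gives way, taking 7 to 10 N at the front edge, then holds it shut near 0.
- cover_b_hinge (a point): on the hinge line of cover_b, mid-width, level with the cover's underside. The cover is a plate 82 mm long (out from the hinge), 60 mm wide, 6 mm thick, with a small tongue 14 mm long below its free edge. When shut the plate runs from here towards the well's -x.
- cover_b_edge (a point): top (outer) face of cover_b, middle of the free edge, 82 mm from the hinge; 51 mm above the table when shut
- well_c: black reagent well fixed to the bench: a block 76 mm (x) x 64 mm (y) x 45 mm high with a square pocket 28 x 28 mm, 35 mm deep, in its middle; the spring catch stands in front of it, out to 62 mm on -x. Origin: centre of the block's underside; x points from the catch to the hinge (hinge line at x = +36 mm, z = 45 mm, along y), z up.
- cover_c (a joint): hinge angle of the white plastic cover of well_c, rad: 0 is shut flat, 1.57 stands upright, 1.9 is the stop leaning back. Starts anywhere from 0.6 to 1.7. A stiff hinge keeps it at any angle. About 0.10 its tongue meets the steel spring catch; about 0.05 the catch gives way, taking 7 to 10 N at the front edge, then holds it shut near 0.
- cover_c_hinge (a point): on the hinge line of cover_c, mid-width, level with the cover's underside. The cover is a plate 82 mm long (out from the hinge), 60 mm wide, 6 mm thick, with a small tongue 14 mm long below its free edge. When shut the plate runs from here towards the well's -x.
- cover_c_edge (a point): top (outer) face of cover_c, middle of the free edge, 82 mm from the hinge; 51 mm above the table when shut
- stirrer: white plastic stirring rod, 170 mm long, about 30 g, standing loosely upright in the pocket of well_a: round foot 20 mm across, 6 mm thick; shaft 8 mm; grip 14 mm across over the top 50 mm. Origin: centre of the foot's underside; z runs up along the rod. It starts with its foot 10 mm above the table.
- stirrer_grip (a point): middle of the stirrer's 14 mm grip, on its axis, 145 mm above its foot
- beaker: open stainless steel beaker, loose, straight-sided, 74 mm across, 95 mm high, wall 3 mm, bottom 4 mm, about 300 g. Origin: centre of its underside, z up.
- bottle: bystander: white bottle, 40 mm across, 130 mm tall, beside well_b on its +y side. Origin: centre of underside.
- jar: bystander: amber jar, 38 mm across, 55 mm tall, beside well_c on its -y side. Origin: centre of underside.
- canister: bystander: plain upright aluminium canister, 40 mm across, 140 mm tall, beside well_c on its +y side. Origin: centre of underside.
- dish: bystander: clear culture dish, 91 mm across, 14 mm high, in front (-x) of well_a. Origin: centre of underside.
- wellplate: bystander: flat white well plate 127 x 85 x 14 mm, at the back on the left. Origin: centre of underside.
- tiprack: bystander: grey pipette tip rack 118 x 80 x 61 mm, at the back on the right. Origin: centre of underside.
- cartridge: bystander: aluminium print cartridge lying flat, 106 mm long, 22 mm thick, behind the beaker. Origin: centre of underside.

How it is judged (in metres and radians):
At the end, for the whole second after the job is handed in: All three covers are held shut by their catches (joint below 0.04 rad); the stirrer is in the beaker, its foot less than 34 mm from the beaker's axis and less than 30 mm above the beaker's underside, leaning no more than 0.9 rad; the beaker stands upright (within 0.1 rad) on the bench; both at rest (value of joint each of cover_a, cover_b, cover_c below 0.04 rad and horizontal distance between stirrer and beaker below 0.034 m and z of stirrer in the frame of beaker between -0.003 and 0.03 m and angle between stirrer's own z axis and vertical below 0.9 rad and angle between beaker's own z axis and vertical below 0.1 rad and height (world z) of beaker below 0.01 m and linear speed of each of stirrer, beaker below 0.03 m/s); the robot touches nothing.
It fails at once if the bottle or the jar is shoved more than 40 mm from its place or tipped over (distance of any of bottle, jar from where it was at the start of the episode above 0.04 m or angle between any of bottle, jar's own z axis and vertical above 0.6 rad).
It fails at once if the canister or the dish is shoved more than 40 mm from its place or tipped over (distance of any of canister, dish from where it was at the start of the episode above 0.04 m or angle between any of canister, dish's own z axis and vertical above 0.6 rad).
It fails at once if the tiprack or the wellplate is shoved more than 40 mm from its place or tipped over (distance of any of wellplate, tiprack from where it was at the start of the episode above 0.04 m or angle between any of wellplate, tiprack's own z axis and vertical above 0.6 rad).
It fails at once if the cartridge is shoved more than 40 mm from its place or tipped over (distance of cartridge from where it was at the start of the episode above 0.04 m or angle between cartridge's own z axis and vertical above 0.6 rad).
It fails at once if the beaker is tipped over (angle between beaker's own z axis and vertical above 0.6 rad).
It also fails if it takes over 72 s, if anything falls off the work surface, if the arm or the gripper's body presses on something with over 40 N, if the wrist force passes 120 N, or if a joint passes its speed limit or range.

## Working session

There is one attempt and no reset: what is moved stays moved. The work goes in short steps, Python scripts to look and compute and a tool call to move; the robot and the scene stay as the last step left them, time stands still between calls to the robot, and variables do not carry over. Pictures are saved under pics/ and viewed, at most 10 in all, crops included, and the job is handed in when it is done.

Besides the shell and the picture viewer there is one more tool, called after "Call:" by a JSON object that holds its "name" and its "arguments". arm_command: Moves the arm, as the interface text tells. Shifts and turns lie within -1 to 1; 1 stands for 120 mm of shift or pi/4 rad of turn. Its arguments: {"type":"object","properties":{"increments":{"type":"array"},"grip_force":{"type":"number"}},"required":["increments"]}

```bash
ls; mkdir -p pics
python3 - <<'E'
from rig import ctrl
import cv2
for n in ("scene","side","wrist"):
    i=ctrl.camera_info(n); print(n,i)
    cv2.imwrite(f"pics/{n}0.png",ctrl.capture(n)[:,:,::-1])
print(ctrl.sense())
E
```

```text
pics
scene {'K': array([[437.93363011,   0.        , 312.57286353],
       [  0.        , 437.93363011, 235.71911603],
       [  0.        ,   0.        ,   1.        ]]), 'dist': array([-0.07806055,  0.        ,  0.        ,  0.        ,  0.        ]), 'R': array([[-0.0939298 ,  0.99551287,  0.0114598 ],
       [ 0.60838773,  0.06650713, -0.79084839],
       [-0.7880619 , -0.06731223, -0.61190481]]), 't': array([  29.95138369, -234.19875888, 1336.93709269])}
side {'K': array([[586.68235357,   0.        , 312.28813293],
       [  0.        , 586.68235357, 237.72937925],
       [  0.        ,   0.        ,   1.        ]]), 'dist': array([-0.11668194,  0.        ,  0.        ,  0.        ,  0.        ]), 'R': array([[-0.9046492 , -0.42615425,  0.00154632],
       [-0.24283414,  0.51250484, -0.82363242],
       [ 0.35020196, -0.74547391, -0.56712189]]), 't': array([ 529.41581905,  204.13709258, 1018.99821048])}
wrist {'K': array([[385.96313342,   0.        , 312.74971062],
       [  0.        , 385.96313342, 236.22844943],
       [  0.        ,   0.        ,   1.        ]]), 'dist': arr
[... 271 characters left out ...]
3])}
{'time_s': 0.15, 'joints': array([-1.44138581e+00,  3.13320570e-01,  1.49824082e+00, -1.85124203e-05,
        1.33100024e+00, -2.23382882e-01]), 'dq': array([ 0.00082452, -0.00296626, -0.00129302,  0.0004383 ,  0.00033259,
       -0.00056241]), 'tau': array([ 3.66647009e-04, -4.12368929e+01, -2.59798247e+01, -2.73709356e-04,
        3.18269551e-03,  1.72951871e-05]), 'eef_pos': array([ 181.36605176, -492.47791839,  230.87518704]), 'ee_rot': array([-4.84377116e-04,  9.84481899e-01,  1.75485483e-01,  1.37755704e-05]), 'force': array([-0.29891964, -0.3944138 ,  0.3260291 ]), 'wrist_torque': array([-0.03560643,  0.01717207,  0.02256847]), 'grip_force': 0.0, 'grip_width': 1.0017579983633607}
```

View pics/scene0.png

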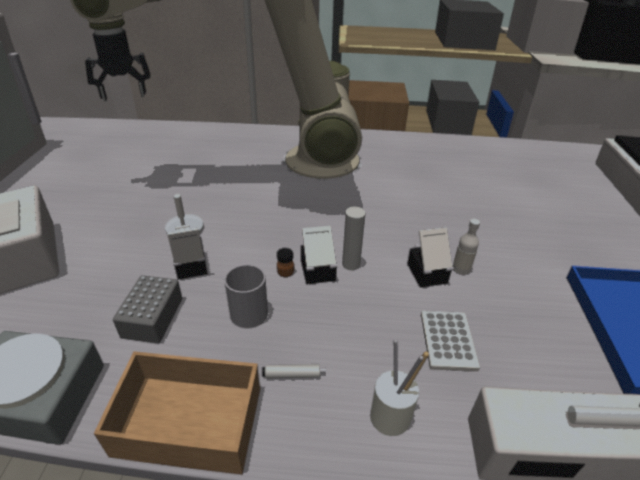

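View pics/side0.png

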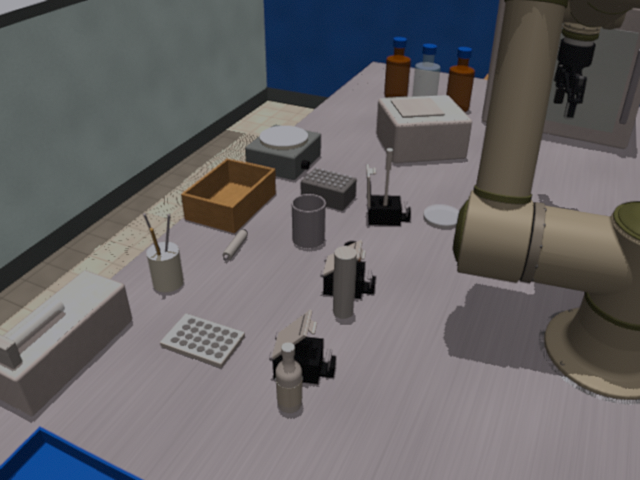

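The scene view shows well_a with the rod (foot near 188,255, rod top 178,197), the beaker rim at (246,277), well_c at (319,265), and well_b at (432,265). The side view shows well_a at (385,208), rod top (390,152), beaker (309,220), well_c (345,280) and well_b (303,350). I'll enlarge both.

```bash
cat > h.py <<'E'
import numpy as np, cv2
from rig import ctrl
def ray(n,uv):
    i=ctrl.camera_info(n); p=cv2.undistortPoints(np.array([[uv]],float),i["K"],i["dist"])[0,0]
    return -i["R"].T@i["t"], i["R"].T@np.array([p[0],p[1],1.])
def onz(n,uv,z):
    c,d=ray(n,uv); return c+d*(z-c[2])/d[2]
def tri(a,b,na="scene",nb="side"):
    c1,d1=ray(na,a); c2,d2=ray(nb,b)
    s=np.linalg.lstsq(np.stack([d1,-d2],1),c2-c1,rcond=None)[0]
    p,q=c1+s[0]*d1,c2+s[1]*d2
    return (p+q)/2,np.linalg.norm(p-q)
def proj(n,X):
    i=ctrl.camera_info(n); return cv2.projectPoints(np.array(X,float).reshape(-1,1,3),cv2.Rodrigues(i["R"])[0],i["t"],i["K"],i["dist"])[0][:,0]
E
python3 - <<'E'
import cv2
a=cv2.imread("pics/scene0.png"); b=cv2.imread("pics/side0.png")
def up(c,s): return cv2.resize(c,None,fx=s,fy=s,interpolation=cv2.INTER_CUBIC)
l=up(a[190:330,160:290],4); r=up(a[190:330,290:490],4)   # 520x560, 800x560
cv2.imwrite("pics/s_r.png",up(a[185:335,155:355],4)); cv2.imwrite("pics/s_l.png",up(a[195:295,290:490],4))
cv2.imwrite("pics/d.png",up(b[140:260,280:440],5)); cv2.imwrite("pics/d2.png",up(b[230:420,255:395],3.1))
E
```

```text
(no output)
```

View pics/s_r.png

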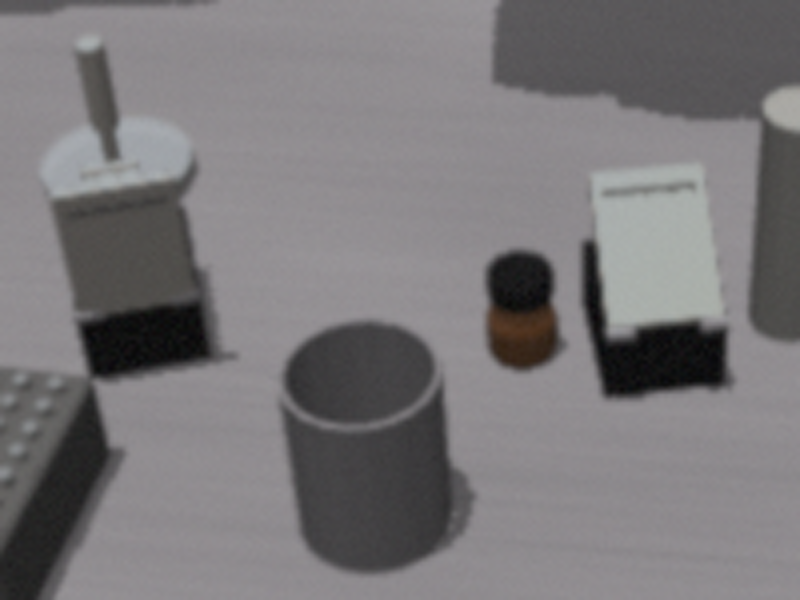

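View pics/s_l.png

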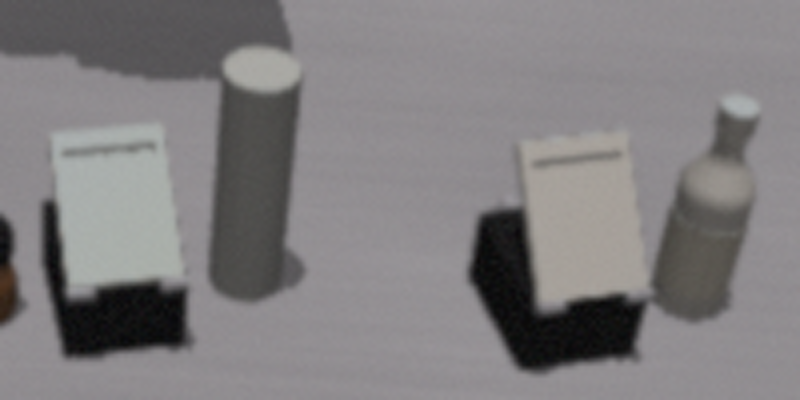

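View pics/d.png

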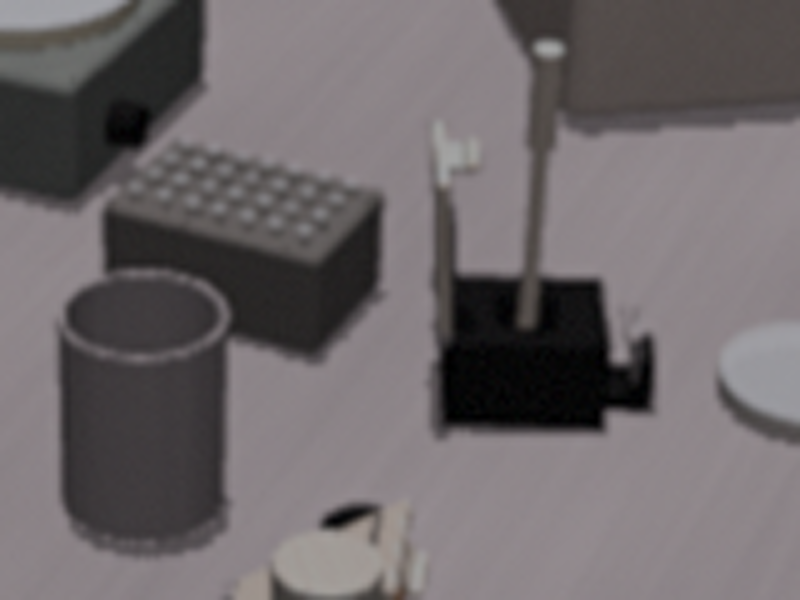

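View pics/d2.png

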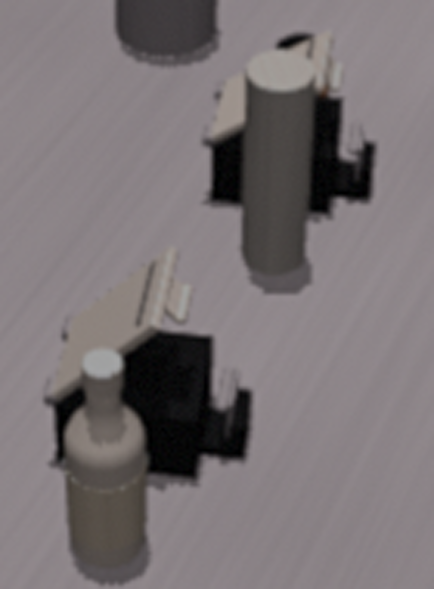

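```bash
cat > m.py <<'E'
from h import *
f=lambda o,s:(lambda u,v:(o[0]+(u+.5)/s-.5,o[1]+(v+.5)/s-.5))
R=f((155,185),4);L=f((290,195),4);D=f((280,140),5);D2=f((255,230),3.1)
np.set_printoptions(precision=1,suppress=True)
print("rodtop",tri(R(91,44),D(549,46)),"junc",tri(R(104,128),D(541,145)), onz("side",D(527,325),20))
print("beaker rim",onz("scene",R(361,376),95),onz("side",D(146,315),95), [onz("scene",R(*p),95) for p in((282,385),(441,370))])
W={}
for n,F,p,q,e1,e2 in (("a",R,(95,376),(210,354),(52,200),(178,180)),("c",L,(66,354),(186,344),(52,133),(163,125)),("b",L,(527,369),(637,354),(517,145),(627,131))):
    P,Q=onz("scene",F(*p),0),onz("scene",F(*q),0)
    d=(Q-P)[:2]; y=d/np.linalg.norm(d); x=np.array([y[1],-y[0]])
    c=(P+Q)[:2]/2-38*x
    print(n,"w",np.linalg.norm(d),"yaw",np.arctan2(x[1],x[0]).round(3),"centre",c)
    h=c+36*x
    for e in (e1,e2):
        o,r=ray("scene",F(*e))
        A=np.array([(o[:2]-h)@x,o[2]-45]);B=np.array([r[:2]@x,r[2]])
        k=np.roots([B@B,2*A@B,A@A-82**2-36])
        for t in k:
            if np.isreal(t): X=o+r*t.real; print("   edge",X,"ang",np.arctan2(X[2]-45,-(X[:2]-h)@x).round(2),"lat",(X[:2]-h)@y)
print("b near",tri(L(627,131),D2(160,328)),"far",tri(L(517,145),D2(173,250)))
print("catch a",onz("side",D(650,410),0),"well a front corner",onz("side",D(605,428),0),onz("side",D(445,428),0))
print("well b side",onz("side",D2(197,480),0),onz("side",D2(58,462),0),"catch",onz("side",D2(245,460),10))
print("well c side",onz("side",D2(325,213),0),"catch",onz("side",D2(372,200),10))
print("bottle",tri(L(740,106),D2(103,364)),"can",tri(L(262,68),D2(281,73)),"jar",onz("scene",R(521,262),55))
print("dish",onz("scene",R(118,158),14))
E
python3 m.py
```

```text
rodtop (array([ 515.1, -246.3,  178.5]), np.float64(2.2853736757938417)) junc (array([ 515.6, -248.2,  128.8]), np.float64(1.7210248947920643)) [ 522.3 -272.6   20. ]
beaker rim [644.  -91.5  95. ] [636.4 -90.9  95. ] [array([ 653.5, -125. ,   95. ]), array([636.3, -56.8,  95. ])]
a w 60.26716310283038 yaw 0.398 centre [ 514.8 -247.1]
   edge [ 487.5 -299.4   56.7] ang 0.14 lat -37.61888296355362
   edge [ 573.  -254.3  125.9] ang 1.75 lat -29.234886923612557
   edge [ 461.2 -237.2   55.6] ang 0.13 lat 29.961497655290607
   edge [ 550.8 -199.2  125.7] ang 1.76 lat 30.232597861156407
c w 63.07581536218685 yaw 0.225 centre [501.5  30.2]
   edge [476.6  -6.8  90.4] ang 0.59 lat -30.62063208498283
   edge [520.6  -1.8 123.5] ang 1.27 lat -35.522616379671845
   edge [463.9  49.9  90.9] ang 0.59 lat 27.524187204531977
   edge [508.   51.5 123.4] ang 1.26 lat 19.216084560342438
b w 61.73573217499226 yaw 0.281 centre [487.  265.5]
   edge [465.1 232.5  93.8] ang 0.64 lat -25.58162295676034
   edge [500.3 225.  119.7] ang 1.14 lat -42.548770716794934
   edge [451.4 290.3  97.4] ang 0.69 lat 33.75086477800676
   edge [479.8 282.1 117.8] ang 1.09 lat 18.02555909550769
b near (array([461.5, 286.6, 105.4]), np.float64(1.790800540372592)) far (array([480.5, 229.4, 105. ]), np.float64(0.2673001960762012))
catch a [ 454.2 -256.8    0. ] well a front corner [ 468.6 -233.     0. ] [ 535.8 -201.     0. ]
well b side [440.8 283.6   0. ] [513.7 304.2   0. ] catch [419.9 268.1  10. ]
well c side [459.7  50.4   0. ] catch [433.7  37.3  10. ]
bottle (array([465.1, 339.3, 127.2]), np.float64(0.1631652986902759)) can (array([474.1,  98.8, 137. ]), np.float64(1.33947386778363)) jar [509.7 -40.1  55. ]
dish [ 390.6 -302.2   14. ]
```

Rod axis is at about (515,-247), its top z is 178 (180 expected), and the wells measure 60-63 mm wide against 64. The beaker axis is at about (640,-91) and the covers are at a≈1.75, b≈0.8 and c≈0.6. The tool yaw of 0.353 already roughly matches the wells, so no turns are needed.

Call:
{"name": "arm_command", "arguments": {"increments": [{"offset": [0.36,-0.1,0],"dr": [0,0,0],"hand": 1},{"offset": [0.36,-0.1,0],"dr": [0,0,0],"hand": 1},{"offset": [0.36,-0.1,0],"dr": [0,0,0],"hand": 1},{"offset": [0.36,-0.1,0],"dr": [0,0,0],"hand": 1},{"offset": [0.36,-0.1,0],"dr": [0,0,0],"hand": 1},{"offset": [0.36,-0.1,0],"dr": [0,0,0],"hand": 1},{"offset": [0.36,-0.1,0],"dr": [0,0,0],"hand": 1},{"offset": [0.36,-0.1,0],"dr": [0,0,0],"hand": 1}]}}

```text
time_s: 0.95
eef_pos: [473.8, -281.7, 231.2]
ee_rot: [-0.0, 0.984, 0.176, -0.0]
force: [-0.3, -1.1, -0.1]
grip_width: 1.002
grip_force: 0.0
```

```bash
cat > go.py <<'E'
import sys; from h import *; from scipy.spatial.transform import Rotation as Ro
# args: target x y z (mm) -> remaining shift in tool axes, units of 120 mm, and the turn error from straight down
s=ctrl.sense(); q=s["ee_rot"]; R=Ro.from_quat(np.r_[q[1:],q[0]])
print("t",s["time_s"],"pos",s["eef_pos"].round(1),"F",s["force"].round(1),"tool z",R.as_matrix()[:,2].round(3),"w",round(s["grip_width"],3),"gf",s["grip_force"])
for i in range(1,len(sys.argv),3): print("to",sys.argv[i:i+3],(R.inv().apply(np.array(sys.argv[i:i+3],float)-s["eef_pos"])/120).round(3))
E
python3 go.py 515 -247 231 515 -247 135
```

```text
t 0.95 pos [ 473.8 -281.7  231.2] F [-0.3 -1.1 -0.1] tool z [-0.  0. -1.] w 1.002 gf 0.0
to ['515', '-247', '231'] [ 0.422 -0.153  0.001]
to ['515', '-247', '135'] [ 0.422 -0.153  0.801]
```

Call:
{"name": "arm_command", "arguments": {"increments": [{"offset": [0.22,-0.08,0],"dr": [0,0,0],"hand": 1},{"offset": [0.21,-0.08,0],"dr": [0,0,0],"hand": 1},{"offset": [0,0,0],"dr": [0,0,0],"hand": 1},{"offset": [0,0,0.2],"dr": [0,0,0],"hand": 1},{"offset": [0,0,0.2],"dr": [0,0,0],"hand": 1},{"offset": [0,0,0.2],"dr": [0,0,0],"hand": 1},{"offset": [0,0,0.2],"dr": [0,0,0],"hand": 1},{"offset": [0,0,0],"dr": [0,0,0],"hand": 1}]}}

```text
time_s: 1.75
eef_pos: [512.5, -246.9, 132.4]
ee_rot: [-0.002, 0.985, 0.175, -0.002]
force: [-0.3, 0.5, -0.1]
grip_width: 0.999
grip_force: 0.0
```

Call:
{"name": "arm_command", "arguments": {"increments": [{"offset": [0,0,0],"dr": [0,0,0],"hand": -1},{"offset": [0,0,0],"dr": [0,0,0],"hand": -1},{"offset": [0,0,0],"dr": [0,0,0],"hand": -1},{"offset": [0,0,0],"dr": [0,0,0],"hand": -1},{"offset": [0,0,0],"dr": [0,0,0],"hand": -1},{"offset": [0,0,0],"dr": [0,0,0],"hand": -1},{"offset": [0,0,0],"dr": [0,0,0],"hand": -1},{"offset": [0,0,0],"dr": [0,0,0],"hand": -1}], "grip_force": 40}}

```text
time_s: 2.55
eef_pos: [514.5, -247.3, 135.8]
ee_rot: [0.0, 0.984, 0.176, 0.0]
force: [-1.2, 1.4, 5.2]
grip_width: 0.149
grip_force: 39.0
```

The opening of 0.149 is about 13 mm, which matches the 14 mm grip. Lifting.

Call:
{"name": "arm_command", "arguments": {"increments": [{"offset": [0,0,-0.1],"dr": [0,0,0],"hand": -1},{"offset": [0,0,-0.2],"dr": [0,0,0],"hand": -1},{"offset": [0,0,-0.2],"dr": [0,0,0],"hand": -1},{"offset": [0,0,-0.2],"dr": [0,0,0],"hand": -1},{"offset": [0,0,-0.2],"dr": [0,0,0],"hand": -1},{"offset": [0,0,-0.2],"dr": [0,0,0],"hand": -1},{"offset": [0,0,-0.1],"dr": [0,0,0],"hand": -1},{"offset": [0,0,0],"dr": [0,0,0],"hand": -1}]}}

```text
time_s: 3.35
eef_pos: [514.7, -247.6, 280.8]
ee_rot: [0.001, 0.984, 0.175, 0.001]
force: [-0.3, 0.3, -0.3]
grip_width: 0.15
grip_force: 39.0
```

```bash
python3 go.py 640 -91 279
python3 - <<'E'
from h import *
a=ctrl.capture("scene")[30:350,130:350,::-1]; b=ctrl.capture("side")[60:280,260:450,::-1]
a=cv2.resize(a,(385,560)); b=cv2.resize(b,(410,475)); b=cv2.copyMakeBorder(b,0,85,0,0,cv2.BORDER_CONSTANT)
cv2.imwrite("pics/lift.png",np.hstack([a,b]))
E
```

```text
t 3.35 pos [ 514.7 -247.6  280.8] F [-0.3  0.3 -0.3] tool z [ 0.002 -0.002 -1.   ] w 0.15 gf 39.02620196342468
to ['640', '-91', '279'] [ 1.431 -0.864  0.015]
```

View pics/lift.png

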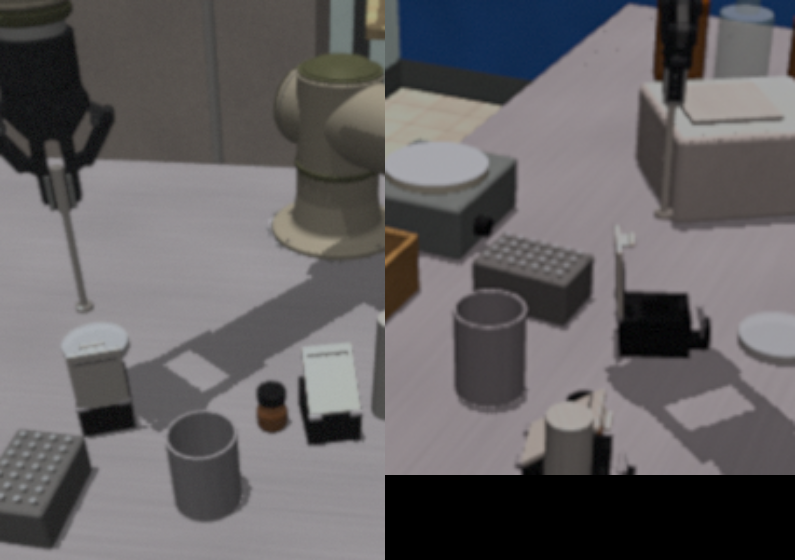

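The rod is out and hangs straight below the gripper, with its foot at scene crop (84,305) and side crop (665,212). The beaker and wells are undisturbed. Moving over the beaker.

```bash
python3 -c "
from h import *
print(tri((130+84/1.75,30+305/1.75),(260+280/2.158,60+212/2.159)))"
```

```text
(array([ 512.95888371, -249.27185781,  155.70496554]), np.float64(0.08909712413157739))
```

Call:
{"name": "arm_command", "arguments": {"increments": [{"offset": [0.2,-0.12,0],"dr": [0,0,0],"hand": -1},{"offset": [0.2,-0.12,0],"dr": [0,0,0],"hand": -1},{"offset": [0.2,-0.12,0],"dr": [0,0,0],"hand": -1},{"offset": [0.2,-0.12,0],"dr": [0,0,0],"hand": -1},{"offset": [0.2,-0.12,0],"dr": [0,0,0],"hand": -1},{"offset": [0.2,-0.12,0],"dr": [0,0,0],"hand": -1},{"offset": [0.2,-0.14,0],"dr": [0,0,0],"hand": -1},{"offset": [0.03,0,0],"dr": [0,0,0],"hand": -1}]}}

```text
time_s: 4.25
eef_pos: [640.5, -88.4, 277.2]
ee_rot: [-0.001, 0.984, 0.177, -0.001]
force: [0.2, 0.3, -1.0]
grip_width: 0.152
grip_force: 39.0
```

```bash
python3 go.py 640 -91 136
python3 - <<'E'
from h import *
a=ctrl.capture("scene")[180:340,180:320,::-1]; b=ctrl.capture("side")[60:260,250:400,::-1]
a=cv2.resize(a,None,fx=2.85,fy=2.85); b=cv2.resize(b,None,fx=2.28,fy=2.28)
print(a.shape,b.shape)
cv2.imwrite("pics/over.png",np.hstack([a,b]))
E
```

```text
t 4.25 pos [640.5 -88.4 277.2] F [ 0.2  0.3 -1. ] tool z [-0.003  0.002 -1.   ] w 0.152 gf 39.04174089431763
to ['640', '-91', '136'] [-0.009  0.021  1.177]
(456, 399, 3) (456, 342, 3)
```

View pics/over.png

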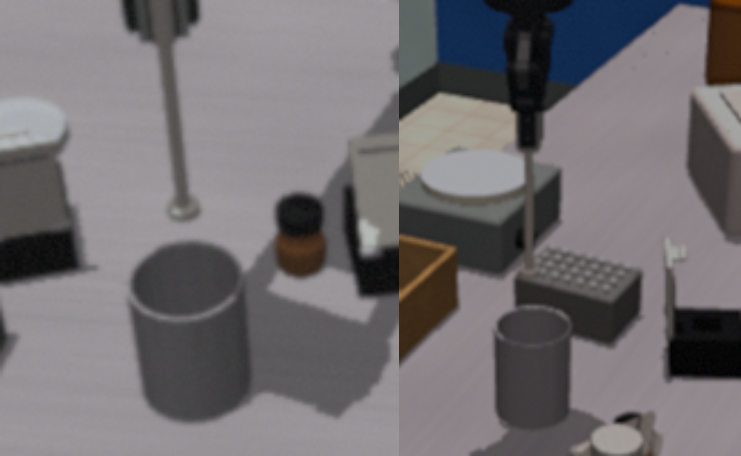

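The foot is above the beaker mouth in both views, and the pocket of well_a is empty. Lowering.

Call:
{"name": "arm_command", "arguments": {"increments": [{"offset": [0,0.02,0.2],"dr": [0,0,0],"hand": -1},{"offset": [0,0,0.2],"dr": [0,0,0],"hand": -1},{"offset": [0,0,0.2],"dr": [0,0,0],"hand": -1},{"offset": [0,0,0.2],"dr": [0,0,0],"hand": -1},{"offset": [0,0,0.2],"dr": [0,0,0],"hand": -1},{"offset": [0,0,0.1],"dr": [0,0,0],"hand": -1},{"offset": [0,0,0.08],"dr": [0,0,0],"hand": -1},{"offset": [0,0,0],"dr": [0,0,0],"hand": -1}]}}

```text
time_s: 5.15
eef_pos: [640.1, -93.8, 136.9]
ee_rot: [-0.0, 0.985, 0.175, -0.001]
force: [0.2, -0.7, 0.0]
grip_width: 0.156
grip_force: 39.0
```

Call:
{"name": "arm_command", "arguments": {"increments": [{"offset": [0,0,0],"dr": [0,0,0],"hand": -0.6},{"offset": [0,0,0],"dr": [0,0,0],"hand": -0.4},{"offset": [0,0,0],"dr": [0,0,0],"hand": -0.2},{"offset": [0,0,0],"dr": [0,0,0],"hand": 0.2},{"offset": [0,0,0],"dr": [0,0,0],"hand": 0.6},{"offset": [0,0,0],"dr": [0,0,0],"hand": 0.6},{"offset": [0,0,0],"dr": [0,0,0],"hand": 0.6},{"offset": [0,0,0],"dr": [0,0,0],"hand": 0.6}]}}

```text
time_s: 5.95
eef_pos: [640.5, -93.4, 137.7]
ee_rot: [-0.0, 0.984, 0.175, -0.0]
force: [-0.6, -0.3, 0.1]
grip_width: 0.799
grip_force: 0.0
```

Call:
{"name": "arm_command", "arguments": {"increments": [{"offset": [0,0,-0.15],"dr": [0,0,0],"hand": 0.6},{"offset": [0,0,-0.2],"dr": [0,0,0],"hand": 0.6},{"offset": [0,0,-0.2],"dr": [0,0,0],"hand": 0.6},{"offset": [0,0,-0.2],"dr": [0,0,0],"hand": 0.6},{"offset": [0,0,-0.2],"dr": [0,0,0],"hand": -1},{"offset": [0,0,0],"dr": [0,0,0],"hand": -1},{"offset": [0,0,0],"dr": [0,0,0],"hand": -1},{"offset": [0,0,0],"dr": [0,0,0],"hand": -1}]}}

```text
time_s: 6.75
eef_pos: [640.1, -93.3, 250.2]
ee_rot: [-0.001, 0.984, 0.175, -0.001]
force: [-0.4, 0.3, -0.8]
grip_width: 0.117
grip_force: 0.0
```

```bash
python3 go.py 590 -206 227
python3 - <<'E'
from h import *
a=ctrl.capture("scene")[150:340,150:320,::-1]; b=ctrl.capture("side")[100:260,260:420,::-1]
a=cv2.resize(a,None,fx=2.3,fy=2.3); b=cv2.resize(b,(397,437))
cv2.imwrite("pics/placed.png",np.hstack([a,b]))
E
```

```text
t 6.75 pos [640.1 -93.3 250.2] F [-0.4  0.3 -0.8] tool z [-0.002  0.001 -1.   ] w 0.117 gf 0.0
to ['590', '-206', '227'] [-0.716  0.737  0.193]
```

View pics/placed.png

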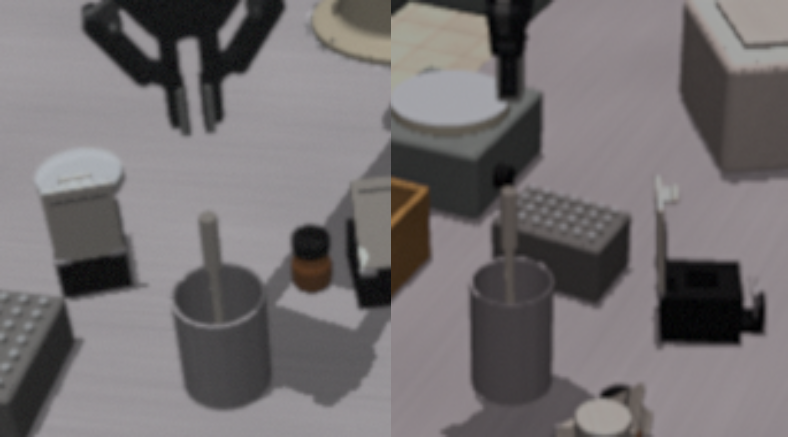

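The rod stands in the upright beaker (scene crop 210,260; side crop 509,240), and cover a is free. Next I go behind cover a with the fingers shut.

```bash
python3 go.py 602 -208 250 602 -208 98
```

```text
t 6.85 pos [640.2 -93.4 250.4] F [-0.3  0.6 -0.4] tool z [-0.002  0.001 -1.   ] w 0.0 gf 0.0
to ['602', '-208', '250'] [-0.629  0.786  0.003]
to ['602', '-208', '98'] [-0.627  0.788  1.27 ]
```

Call:
{"name": "arm_command", "arguments": {"increments": [{"offset": [-0.2,0.26,0],"dr": [0,0,0],"hand": -1},{"offset": [-0.2,0.26,0],"dr": [0,0,0],"hand": -1},{"offset": [-0.23,0.26,0],"dr": [0,0,0],"hand": -1},{"offset": [0,0,0.3],"dr": [0,0,0],"hand": -1},{"offset": [0,0,0.3],"dr": [0,0,0],"hand": -1},{"offset": [0,0,0.3],"dr": [0,0,0],"hand": -1},{"offset": [0,0,0.3],"dr": [0,0,0],"hand": -1},{"offset": [0,0,0.07],"dr": [0,0,0],"hand": -1}]}}

```text
time_s: 7.65
eef_pos: [599.9, -206.3, 94.7]
ee_rot: [-0.003, 0.984, 0.175, -0.003]
force: [0.2, -0.1, -0.3]
grip_width: 0.0
grip_force: 0.0
```

Call:
{"name": "arm_command", "arguments": {"increments": [{"offset": [-0.15,0.01,0],"dr": [0,0,0],"hand": -1},{"offset": [-0.15,0.01,0],"dr": [0,0,0],"hand": -1},{"offset": [-0.1,0.01,0],"dr": [0,0,0],"hand": -1},{"offset": [-0.1,0.01,0],"dr": [0,0,0],"hand": -1},{"offset": [-0.1,0.01,0],"dr": [0,0,0],"hand": -1},{"offset": [-0.1,0.01,0],"dr": [0,0,0],"hand": -1},{"offset": [-0.1,0.01,0],"dr": [0,0,0],"hand": -1},{"offset": [-0.05,0,0],"dr": [0,0,0],"hand": -1}]}}

```text
time_s: 8.45
eef_pos: [508.1, -251.2, 99.4]
ee_rot: [0.0, 0.985, 0.175, -0.0]
force: [1.0, 0.2, 0.4]
grip_width: 0.001
grip_force: 0.2
```

Call:
{"name": "arm_command", "arguments": {"increments": [{"offset": [-0.05,0,0.08],"dr": [0,0,0],"hand": -1},{"offset": [-0.05,0,0.08],"dr": [0,0,0],"hand": -1},{"offset": [-0.04,0,0.06],"dr": [0,0,0],"hand": -1},{"offset": [-0.04,0,0.06],"dr": [0,0,0],"hand": -1},{"offset": [-0.04,0,0.06],"dr": [0,0,0],"hand": -1},{"offset": [0,0,0.02],"dr": [0,0,0],"hand": -1},{"offset": [0,0,0],"dr": [0,0,0],"hand": -1}]}}

```text
time_s: 9.15
eef_pos: [484.0, -259.6, 55.6]
ee_rot: [-0.0, 0.984, 0.176, -0.0]
force: [0.9, -0.1, -0.6]
grip_width: 0.0
grip_force: 0.0
```

Call:
{"name": "arm_command", "arguments": {"increments": [{"offset": [-0.02,0,0.01],"dr": [0,0,0],"hand": -1},{"offset": [-0.02,0,0.01],"dr": [0,0,0],"hand": -1},{"offset": [0,0,0.01],"dr": [0,0,0],"hand": -1},{"offset": [0,0,0.01],"dr": [0,0,0],"hand": -1},{"offset": [0,0,0],"dr": [0,0,0],"hand": -1}]}}

```text
time_s: 9.65
eef_pos: [479.6, -261.3, 51.1]
ee_rot: [-0.0, 0.984, 0.175, -0.0]
force: [1.1, -0.5, -0.4]
grip_width: -0.0
grip_force: 0.0
```

Call:
{"name": "arm_command", "arguments": {"increments": [{"offset": [0,0,0.005],"dr": [0,0,0],"hand": -1},{"offset": [0,0,0],"dr": [0,0,0],"hand": -1}]}}

```text
time_s: 9.85
eef_pos: [479.7, -261.3, 51.0]
ee_rot: [-0.0, 0.984, 0.176, -0.0]
force: [-2.4, 0.2, 4.6]
grip_width: -0.002
grip_force: 2.4
```

Call:
{"name": "arm_command", "arguments": {"increments": [{"offset": [0,0,0.01],"dr": [0,0,0],"hand": -1},{"offset": [0,0,0],"dr": [0,0,0],"hand": -1}]}}

```text
time_s: 10.05
eef_pos: [479.8, -261.5, 50.7]
ee_rot: [0.0, 0.984, 0.176, -0.0]
force: [-4.6, 2.1, 14.4]
grip_width: 0.001
grip_force: 7.1
```

Call:
{"name": "arm_command", "arguments": {"increments": [{"offset": [0,0,0.01],"dr": [0,0,0],"hand": -1},{"offset": [0,0,0],"dr": [0,0,0],"hand": -1}]}}

```text
time_s: 10.25
eef_pos: [479.9, -261.6, 50.5]
ee_rot: [0.001, 0.984, 0.176, -0.0]
force: [-8.8, 3.1, 23.7]
grip_width: 0.003
grip_force: 11.8
```

Firm contact at the shut height (50.5 mm, 24 N), so cover a is down. Lifting and moving to cover c.

Call:
{"name": "arm_command", "arguments": {"increments": [{"offset": [0,0,-0.3],"dr": [0,0,0],"hand": -1},{"offset": [0,0,-0.3],"dr": [0,0,0],"hand": -1},{"offset": [0,0,-0.3],"dr": [0,0,0],"hand": -1},{"offset": [0,0,-0.1],"dr": [0,0,0],"hand": -1},{"offset": [0.1,-0.3,0],"dr": [0,0,0],"hand": -1},{"offset": [0.1,-0.3,0],"dr": [0,0,0],"hand": -1},{"offset": [0.1,-0.3,0],"dr": [0,0,0],"hand": -1},{"offset": [0,0,0],"dr": [0,0,0],"hand": -1}]}}

```text
time_s: 11.05
eef_pos: [475.7, -143.9, 167.7]
ee_rot: [-0.001, 0.984, 0.177, -0.001]
force: [0.4, -0.3, -0.3]
grip_width: 0.003
grip_force: 0.0
```

```bash
python3 go.py 489 19 170 489 19 110
python3 - <<'E'
from h import *
cv2.imwrite("pics/q.png",ctrl.capture("side")[:,:,::-1])
x=np.array([.913,.408]);y=np.array([-.408,.913]);c=np.array([515,-247])
im=cv2.imread("pics/q.png",0)
# predicted shut-cover top corners in the side view; brightness inside the plate and where the open plate stood
P=[np.r_[c+a*x+b*y,51] for a,b in((-40,0),(0,0),(30,0))]; Q=[np.r_[c+55*x,z] for z in (80,100,115)]
for X in P+Q:
    u,v=proj("side",X)[0].round().astype(int); print((u,v),im[v-1:v+2,u-1:u+2].mean().round())
E
```

```text
t 11.05 pos [ 475.7 -143.9  167.7] F [ 0.4 -0.3 -0.3] tool z [-0.002  0.002 -1.   ] w 0.003 gf 0.0
to ['489', '19', '170'] [ 0.578 -1.233 -0.017]
to ['489', '19', '110'] [ 0.578 -1.232  0.483]
(np.int64(402), np.int64(199)) 162.0
(np.int64(385), np.int64(199)) 165.0
(np.int64(372), np.int64(199)) 166.0
(np.int64(362), np.int64(188)) 136.0
(np.int64(363), np.int64(180)) 136.0
(np.int64(363), np.int64(174)) 137.0
```

The plate of a now lies flat over the well (bright at 385,199), with only bench where it stood.

Call:
{"name": "arm_command", "arguments": {"increments": [{"offset": [0.14,-0.31,0],"dr": [0,0,0],"hand": -1},{"offset": [0.14,-0.31,0],"dr": [0,0,0],"hand": -1},{"offset": [0.14,-0.31,0],"dr": [0,0,0],"hand": -1},{"offset": [0.15,-0.3,0],"dr": [0,0,0],"hand": -1},{"offset": [0,0,0.2],"dr": [0,0,0],"hand": -1},{"offset": [0,0,0.2],"dr": [0,0,0],"hand": -1},{"offset": [0,0,0.08],"dr": [0,0,0],"hand": -1},{"offset": [0,0,0],"dr": [0,0,0],"hand": -1}]}}

```text
time_s: 11.9
eef_pos: [489.1, 14.0, 109.6]
ee_rot: [-0.0, 0.985, 0.175, -0.001]
force: [0.9, -0.0, 0.0]
grip_width: -0.0
grip_force: 0.0
```

Call:
{"name": "arm_command", "arguments": {"increments": [{"offset": [0,0,0.08],"dr": [0,0,0],"hand": -1},{"offset": [0,0,0.08],"dr": [0,0,0],"hand": -1},{"offset": [-0.03,-0.005,0.08],"dr": [0,0,0],"hand": -1},{"offset": [-0.04,-0.005,0.08],"dr": [0,0,0],"hand": -1},{"offset": [-0.04,-0.005,0.08],"dr": [0,0,0],"hand": -1},{"offset": [-0.04,-0.005,0.05],"dr": [0,0,0],"hand": -1},{"offset": [-0.03,0,0.01],"dr": [0,0,0],"hand": -1},{"offset": [0,0,0],"dr": [0,0,0],"hand": -1}]}}

```text
time_s: 12.7
eef_pos: [467.9, 9.3, 55.3]
ee_rot: [-0.0, 0.984, 0.175, -0.0]
force: [0.2, 0.8, 0.4]
grip_width: -0.001
grip_force: 0.0
```

Call:
{"name": "arm_command", "arguments": {"increments": [{"offset": [0,0,0.01],"dr": [0,0,0],"hand": -1},{"offset": [0,0,0.01],"dr": [0,0,0],"hand": -1},{"offset": [0,0,0.01],"dr": [0,0,0],"hand": -1},{"offset": [0,0,0],"dr": [0,0,0],"hand": -1}]}}

```text
time_s: 13.1
eef_pos: [468.3, 9.5, 51.6]
ee_rot: [-0.0, 0.984, 0.175, -0.0]
force: [0.9, -0.2, 0.2]
grip_width: 0.002
grip_force: 0.0
```

Call:
{"name": "arm_command", "arguments": {"increments": [{"offset": [0,0,0.01],"dr": [0,0,0],"hand": -1},{"offset": [0,0,0.01],"dr": [0,0,0],"hand": -1},{"offset": [0,0,0],"dr": [0,0,0],"hand": -1}]}}

```text
time_s: 13.4
eef_pos: [468.5, 9.3, 50.7]
ee_rot: [0.0, 0.984, 0.176, 0.0]
force: [-7.0, -0.2, 16.6]
grip_width: 0.003
grip_force: 8.5
```

Call:
{"name": "arm_command", "arguments": {"increments": [{"offset": [0,0,0.01],"dr": [0,0,0],"hand": -1},{"offset": [0,0,0],"dr": [0,0,0],"hand": -1}]}}

```text
time_s: 13.6
eef_pos: [468.6, 9.3, 50.3]
ee_rot: [0.0, 0.984, 0.176, 0.0]
force: [-11.1, 1.2, 30.2]
grip_width: 0.001
grip_force: 14.7
```

Same firm stop at c (50.3 mm). Rising above the canister and going to cover b.

Call:
{"name": "arm_command", "arguments": {"increments": [{"offset": [0,0,-0.3],"dr": [0,0,0],"hand": -1},{"offset": [0,0,-0.3],"dr": [0,0,0],"hand": -1},{"offset": [0,0,-0.3],"dr": [0,0,0],"hand": -1},{"offset": [0,0,-0.2],"dr": [0,0,0],"hand": -1},{"offset": [0.12,-0.32,0],"dr": [0,0,0],"hand": -1},{"offset": [0.12,-0.32,0],"dr": [0,0,0],"hand": -1},{"offset": [0.12,-0.32,0],"dr": [0,0,0],"hand": -1},{"offset": [0.12,-0.32,0],"dr": [0,0,0],"hand": -1}]}}

```text
time_s: 14.4
eef_pos: [469.1, 175.1, 180.3]
ee_rot: [-0.0, 0.985, 0.175, 0.0]
force: [-0.1, -0.7, 0.2]
grip_width: -0.001
grip_force: 0.0
```

```bash
python3 go.py 490 256 175 490 256 130
```

```text
t 14.4 pos [469.1 175.1 180.3] F [-0.1 -0.7  0.2] tool z [ 0.  0. -1.] w -0.001 gf 0.0
to ['490', '256', '175'] [ 0.396 -0.573  0.044]
to ['490', '256', '130'] [ 0.396 -0.573  0.419]
```

Call:
{"name": "arm_command", "arguments": {"increments": [{"offset": [0.2,-0.29,0],"dr": [0,0,0],"hand": -1},{"offset": [0.2,-0.28,0],"dr": [0,0,0],"hand": -1},{"offset": [0,0,0.2],"dr": [0,0,0],"hand": -1},{"offset": [0,0,0.2],"dr": [0,0,0],"hand": -1},{"offset": [0,0,0.1],"dr": [0,0,0],"hand": -1},{"offset": [0,0,0.1],"dr": [0,0,0],"hand": -1},{"offset": [0,0,0.1],"dr": [0,0,0],"hand": -1},{"offset": [0,0,0],"dr": [0,0,0],"hand": -1}]}}

```text
time_s: 15.2
eef_pos: [490.4, 253.9, 95.2]
ee_rot: [0.0, 0.985, 0.175, -0.001]
force: [0.2, 0.1, -0.3]
grip_width: -0.001
grip_force: 0.0
```

Call:
{"name": "arm_command", "arguments": {"increments": [{"offset": [-0.06,-0.005,0.05],"dr": [0,0,0],"hand": -1},{"offset": [-0.06,-0.005,0.05],"dr": [0,0,0],"hand": -1},{"offset": [-0.06,-0.005,0.05],"dr": [0,0,0],"hand": -1},{"offset": [-0.06,-0.005,0.05],"dr": [0,0,0],"hand": -1},{"offset": [-0.06,0,0.04],"dr": [0,0,0],"hand": -1},{"offset": [0,0,0],"dr": [0,0,0],"hand": -1}]}}

```text
time_s: 15.8
eef_pos: [454.9, 243.7, 66.8]
ee_rot: [0.0, 0.984, 0.176, -0.001]
force: [0.2, 0.4, 0.2]
grip_width: 0.001
grip_force: 0.0
```

Call:
{"name": "arm_command", "arguments": {"increments": [{"offset": [0,0,0.04],"dr": [0,0,0],"hand": -1},{"offset": [0,0,0.04],"dr": [0,0,0],"hand": -1},{"offset": [0,0,0.02],"dr": [0,0,0],"hand": -1},{"offset": [0,0,0.01],"dr": [0,0,0],"hand": -1},{"offset": [0,0,0.01],"dr": [0,0,0],"hand": -1},{"offset": [0,0,0.01],"dr": [0,0,0],"hand": -1},{"offset": [0,0,0],"dr": [0,0,0],"hand": -1}]}}

```text
time_s: 16.5
eef_pos: [456.2, 244.0, 51.6]
ee_rot: [-0.0, 0.984, 0.175, -0.0]
force: [0.8, -0.3, -0.1]
grip_width: 0.0
grip_force: 0.0
```

Call:
{"name": "arm_command", "arguments": {"increments": [{"offset": [0,0,0.01],"dr": [0,0,0],"hand": -1},{"offset": [0,0,0.01],"dr": [0,0,0],"hand": -1},{"offset": [0,0,0],"dr": [0,0,0],"hand": -1}]}}

```text
time_s: 16.8
eef_pos: [456.4, 244.1, 50.7]
ee_rot: [0.0, 0.984, 0.176, 0.0]
force: [-5.1, -2.3, 14.4]
grip_width: -0.0
grip_force: 7.2
```

Call:
{"name": "arm_command", "arguments": {"increments": [{"offset": [0,0,0.01],"dr": [0,0,0],"hand": -1},{"offset": [0,0,0],"dr": [0,0,0],"hand": -1}]}}

```text
time_s: 17.0
eef_pos: [456.5, 244.1, 50.5]
ee_rot: [0.0, 0.984, 0.176, 0.001]
force: [-8.4, -4.2, 25.5]
grip_width: -0.004
grip_force: 12.6
```

Call:
{"name": "arm_command", "arguments": {"increments": [{"offset": [0,0,-0.2],"dr": [0,0,0],"hand": -1},{"offset": [0,0,-0.3],"dr": [0,0,0],"hand": -1},{"offset": [0,0,-0.3],"dr": [0,0,0],"hand": -1},{"offset": [0,0,-0.3],"dr": [0,0,0],"hand": -1},{"offset": [0,0,-0.3],"dr": [0,0,0],"hand": -1},{"offset": [0,0,-0.3],"dr": [0,0,0],"hand": -1},{"offset": [-0.3,0,0],"dr": [0,0,0],"hand": -1},{"offset": [-0.3,0,0],"dr": [0,0,0],"hand": -1}]}}

```text
time_s: 17.8
eef_pos: [388.2, 218.9, 252.8]
ee_rot: [-0.0, 0.984, 0.175, 0.001]
force: [0.7, 0.7, -0.4]
grip_width: -0.001
grip_force: 0.0
```

```bash
python3 go.py
python3 - <<'E'
from h import *
up=lambda c,w,h:cv2.resize(c,(w,h),interpolation=cv2.INTER_CUBIC)
s=ctrl.capture("scene")[:,:,::-1]; d=ctrl.capture("side")[:,:,::-1]
cv2.imwrite("pics/sf.png",s);cv2.imwrite("pics/df.png",d)
top=up(s[190:330,150:490],800,329)
bot=np.hstack([up(d[140:260,290:430],310,266),up(d[230:320,310:390],236,266),up(d[300:400,260:355],254,266)])
cv2.imwrite("pics/final.png",np.vstack([top,bot]))
E
```

```text
t 17.8 pos [388.2 218.9 252.8] F [ 0.7  0.7 -0.4] tool z [ 0.002  0.    -1.   ] w -0.001 gf 0.0
```

View pics/final.png

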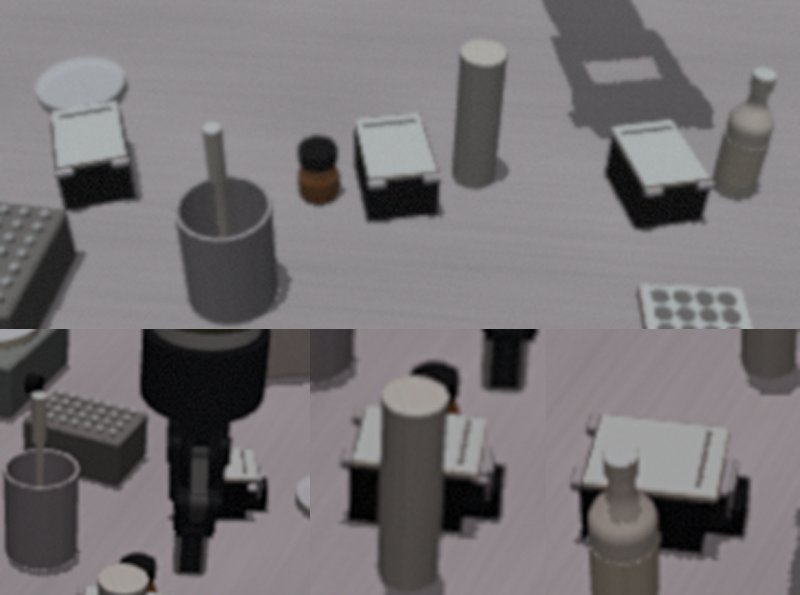

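All three covers lie flat (final crop at 90,135; 395,145; 660,155), each was pressed to the 51 mm shut height, the rod stands in the upright beaker, and nothing else has moved. Handing in.

```bash
python3 -c "
from rig import ctrl
print(ctrl.finish_job())"
```

```text
the job is handed in; nothing more can be done
None
```

I handed the job in at about 18 s: the rod stands in the upright beaker, and all three covers were pressed to their shut height and look flat in the last picture; no verdict came back.

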